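# Roll a rolling pin into a vee cradle and clamp it

### The arm

A 6-joint arm with a two-finger parallel gripper is mounted at the origin on the work surface. World frame = base frame: x ahead of the robot, y to its left, z up, the work surface at z = 0. Lengths are in mm, angles in rad, forces in N, time in s.
With the tool pointing down it reaches from about 350 to 875 mm from the base axis. Payload 4.2 kg.
Tool frame: the origin (TCP) lies midway between the tips of the shut fingers; the grasp point (between the pads) lies 19 mm behind it (arm.tcp_to_grasp is the distance from the TCP to the grasp point, in mm); z points along the fingers, y is the line along which they close (so a half turn about z gives the same grasp; the last joint's range is limited). The gripper opens to 85 mm and grips with 20 to 120 N. Pads are 22 mm wide; open, the fingers measure 114 mm over their backs; the gripper's body (76 mm by 85 mm) begins 54 mm behind the grasp point. The pads swing forward as they close: fully open they stand 13 mm farther back than shut.
Start: joints at [1.49, 0.385, 0.008, 0, -1.194, -0.259], TCP at [208.279, 589.253, 231.312] pointing down, gripper open.
Joint ranges: [-3.14, 3.14], [-1.21, 2.06], [-1.07, 1.41], [-3.16, 2.05], [-2.99, -0.16], [-3.1, 3.1]. Speed limits (rad/s): [2.79, 2.79, 3.14, 3.14, 3.14, 3.14].

### API

Orientations are given as a unit quaternion [x, y, z, w].
In Python, from bench import arm gives the robot as it stands.
- The arm moves only by the tool arm_command, never from a script. Its argument "rows" is a list of rows, each a list of 2 entries, a list of its own where there are three numbers: the shift along the tool's x, y, z as a fraction of full scale, then the turn, a rotation vector about the tool's x, y, z as a fraction of full scale. In form: [[[x, y, z], [wx, wy, wz]], ...]. A call has 1 to 5 rows; each row is the pose to reach, as a shift and turn from the pose commanded when the call began, along the tool's axes at that moment, turning the shorter way round; what a row does not reach only later rows make up. Full scale, the value 1, is 0.25 m for a shift and 180 degrees for a turn. A row lasts 1/10 s, in which the tool goes at most 50 mm and 8.59 degrees, less where a joint would pass 70% of its speed; a pose out of reach is approached as far as the arm can. A call with a number of a shift or a turn outside -1 to 1 is refused whole. A call with a gripper value outside its range is refused whole. "grip" is the opening, from 0 (shut) to 1 (fully open), set as the call begins (left out, the last holds). The fingers move at their own pace and stop on an object; the grip force is fixed at half the most. Time passes only in rows, so rows that repeat a pose let the fingers close. It gives the time, the measured TCP pose, the force, the opening and the grip force at its end, in the units of the state.
- arm.read_state(): the state, without advancing time (a new reading comes with each control period).
- arm.get_image(name): name is "scene" or "top" or "wrist"; returns (picture, depth): 400x640x3 uint8, blue, green, red; 400x640 float32, mm along the optical axis (not along the pixel's ray), 0 where there is no reading.
- arm.camera_info(name): a dict with "fx", "fy", "cx", "cy" (pixels), "extrinsics" (4x4, takes a point from camera to world coordinates). Camera axes: x right, y down, z forward; pixel columns grow to the right and rows downward; lengths in mm; the calibration is good to about 2 mm. A picture is of the moment at which its call begins: read the wrist's pose just before it. camera_info takes no time and is no camera call; for the wrist camera it gives the pose at the moment of the call.
- arm.job_done(): hands the job in; it is judged then, once.
Trained networks look in the newest picture that a camera, given by its name, has taken for a name from the list of things; names that differ only in an ending like _2 or _b are one class to them, and where a whole thing is asked for, a point or a joint stands for the part that bears it (a point fixed in the world has none). Each returns a list of dicts, best first, with "score" (0 to 1); they miss things now and then, are a little off and sometimes report something else, mostly with a low value. They report only what shows in the picture. A call takes as long as a camera call. They do not tell look-alikes from the thing itself.
- arm.spot_in(camera, query): "position" ([column, row] in pixels, amid what is visible of it).
The state is a dict: "clock": time; "joints": joint angles; "joint_vel": joint speeds; "joint_efforts": joint torques, N m; "position": TCP position; "ee_rot": TCP orientation; "contact_force": force on the tool from outside, world axes, zero at the start; "wrist_torque": the same for the moment, N m; "gripper_width": finger opening in mm; "grasp_force": force on a finger pad.
Only numpy, scipy, OpenCV 4.12 (cv2) and the standard library are available. Lean on these libraries where they do the work, as an engineer would, in place of code of your own. Each camera call takes 0.05 s, during which the arm holds its last target. There are 200 camera calls.

### The job

Without lifting it, roll the wooden rolling pin along the deck until it drops into the vee groove of its cradle, and take the hand away so that it settles and centres itself. Only then press the clamp's knob straight down until the rubber foot grips the pin, firmly enough to stay gripping on its own but without a hard push, and let go. Leave the other kitchen things where they are.

Things in the scene. Friction and masses are not known exactly. Their poses are not given: they have to be found in the camera images.
- cradle: Fixed wooden cradle, base 180 mm along x, y from -171 to +114 mm. Origin on the table under the middle of the vee groove; x runs along the groove, +y is the way the pin is rolled, z up. The pin's flat deck has its top at z = 42 mm, from y = -165 to -32, with a low end lip (top z = 48) at y = -171 to -165.
- vee_bottom (a point): Middle of the groove's bottom line: x = y = 0, z = 10 mm of the cradle. The 90 degree vee drops to here from the deck's edge (y = -32, z = 42 mm) and rises beyond to y = +45, z = 55, over the whole 180 mm of the cradle.
- bridge_top (a point): Top of the steel bridge over the groove's middle, x = y = 0, z = 150 mm of the cradle, where the clamp plunger passes through. The bridge is 40 mm wide in x, spans y = -12 to +90 and z = 135 to 150 mm, and stands on a column (40 x 25 mm) at y = 65 to 90.
- pin_center (a point): Centre of the straight round rolling pin: plain light wood, diameter 50 mm, 220 mm long, 0.2 to 0.45 kg, x axis along its length. It starts lying on the deck (centre 67 mm above the table), up to 0.2 rad askew to the groove, and rolls freely. Settled in the vee it is parallel to the groove, its centre at y = 0, z = 45 mm of the cradle, its top at 70 mm.
- plunger: Clamp plunger. Origin: centre of the flat top of its black knob (34 mm across, 22 mm tall, top 228 to 232 mm above the table at the start). Slides only straight down, 58 mm at most; about 4 to 5 N moves it, and friction holds it where left. A push of P newtons squeezes the pin with about P - 4; let go, up to about 7 N of that stays. A push of 10 to 15 N clamps well; over 20 N bruises the pin.
- stem (a point): Point on the plunger's axis 60 mm below the knob's top, moving with it. The rubber foot's underside hangs 114 to 128 mm below the knob's top: a set screw, not measured, makes the difference, so where it meets the settled pin (knob's top 184 to 198 mm above the table) must be felt. The foot is springy, about 6 N per mm once it touches.
- spice: Bystander: small glass spice jar, 38 mm across, 70 mm tall, on the cradle's base beside the column. Origin at the centre of its underside, z up.
- jar: Bystander: glass storage jar with steel lid, 90 mm across, 130 mm tall. Origin at the centre of its underside, z up.
- mug: Bystander: white mug, 80 mm across, 90 mm tall, handle to one side. Origin at the centre of its underside, z up.
- bowl: Bystander: white bowl, 130 mm across, 55 mm tall. Origin at the centre of its underside, z up.
- tumbler: Bystander: drinking glass, 70 mm across, 90 mm tall. Origin at the centre of its underside, z up.
- spatula: Bystander: spatula lying flat, 240 mm long along its x axis. Origin at the centre of its underside, z up.
- mill: Bystander: dark wooden pepper mill, 54 mm across, 165 mm tall. Origin at the centre of its underside, z up.
- pin: The same rolling pin as a body; its origin and axes are those of pin_center.
There are look-alikes about, which are no part of the job. Leave any white look-alike of the pin alone.

How it is judged:
By the outcome, as a careful person would: the job done as asked, in the order asked, and still so for the second after the job is handed in, with the robot touching nothing.
It also fails if it takes over 70 s, if anything falls off the work surface, if the arm or the gripper's body presses on something with over 40 N, if the wrist force passes 120 N, or if a joint passes its speed limit or range.

## Working session

There is one attempt and no reset: what is moved stays moved. The work goes in short steps, Python scripts to look and compute and a tool call to move; the robot and the scene stay as the last step left them, time stands still between calls to the robot, and variables do not carry over. Pictures are saved under pics/ and viewed, at most 10 in all, crops included, and the job is handed in when it is done.

Besides the shell and the picture viewer there is one more tool, called after ">>>" as name([rows], argument=value, ...), one row to a line, values as JSON. arm_command: Moves the arm, as the interface text tells. Shift numbers are shares of 0.25 m and turn numbers shares of 180 degrees, none past 1 either way. Its arguments: {"type":"object","properties":{"rows":{"type":"array","items":{"type":"array"}},"grip":{"type":"number"}},"required":["rows"]}

```bash
mkdir -p pics
cat > h.py <<'E'
from bench import arm
import numpy as np, cv2
def world(cam,d,u,v):
    c=arm.camera_info(cam); z=d[int(round(v)),int(round(u))]
    p=np.array([(u-c["cx"])/c["fx"]*z,(v-c["cy"])/c["fy"]*z,z,1]); return (np.array(c["extrinsics"])@p)[:3]
def cloud(cam,d):
    c=arm.camera_info(cam); v,u=np.mgrid[:d.shape[0],:d.shape[1]]
    p=np.stack([(u-c["cx"])/c["fx"]*d,(v-c["cy"])/c["fy"]*d,d,np.ones_like(d)],-1)
    w=(p@np.array(c["extrinsics"]).T)[...,:3]; w[d==0]=np.nan; return w
E
python3 - <<'E'
from h import *
s=arm.read_state(); print({k:np.round(v,3) for k,v in s.items()})
for cam in("scene","top"):
    im,d=arm.get_image(cam); cv2.imwrite(f"pics/{cam}0.png",im); np.save(f"{cam}0.npy",d)
    for q in("pin","cradle","plunger","bridge_top","vee_bottom","spice","jar","mug","mill","tumbler","bowl","spatula"):
        for r in arm.spot_in(cam,q)[:3]:
            print(cam,q,round(r["score"],2),np.round(r["position"]),np.round(world(cam,d,*r["position"])))
E
```

```text
{'clock': np.float64(0.0), 'joints': array([ 1.490e+00,  3.860e-01,  7.000e-03, -1.000e-03, -1.194e+00,
       -2.590e-01]), 'joint_vel': array([-0.001,  0.   , -0.001,  0.001, -0.001,  0.001]), 'joint_efforts': array([ 1.0000e-03, -3.9228e+01,  1.8840e+01,  4.1860e+00, -5.0000e-03,
        0.0000e+00]), 'position': array([208.079, 588.736, 230.227]), 'ee_rot': array([ 0.986, -0.169, -0.   ,  0.001]), 'contact_force': array([-0.299,  0.683,  0.226]), 'wrist_torque': array([-0.024,  0.052, -0.002]), 'grasp_force': np.float64(0.0), 'gripper_width': np.float64(85.369)}
scene pin 0.74 [294. 237.] [583. -79.  89.]
scene pin 0.71 [164. 279.] [ 398. -319.   51.]
scene pin 0.56 [322. 348.] [ 775. -242.   50.]
scene cradle 0.61 [307. 217.] [539.  31.  14.]
scene plunger 0.61 [315. 169.] [569.  25. 219.]
scene bridge_top 0.68 [309. 221.] [560.  11.  33.]
scene vee_bottom 0.77 [312. 217.] [552.  37.  16.]
scene spice 0.8 [346. 198.] [608. 112.  59.]
scene jar 0.92 [397. 215.] [758.  86. 128.]
scene mug 0.64 [339. 150.] [484. 267.  40.]
scene mill 0.59 [379. 163.] [632. 228. 108.]
scene tumbler 
[... 385 characters left out ...]
8.] [ 754. -230.   46.]
top pin 0.69 [434. 277.] [ 374. -303.   50.]
top cradle 0.81 [314. 219.] [550.  33.  14.]
top plunger 0.71 [311. 209.] [554.  35. 229.]
top plunger 0.57 [240. 238.] [498. 258.   9.]
top plunger 0.44 [309. 275.] [384.  53.   0.]
top bridge_top 0.61 [318. 215.] [559.  21.  23.]
top vee_bottom 0.75 [316. 215.] [547.  24. 149.]
top jar 0.76 [284. 148.] [739. 109. 131.]
top mug 0.56 [242. 239.] [494. 252.   7.]
top mill 0.69 [236. 193.] [610. 237. 154.]
top tumbler 0.68 [398. 213.] [ 562. -219.    5.]
top bowl 0.82 [320. 147.] [773.   9.   8.]
top bowl 0.44 [349. 210.] [564. -67.  91.]
top bowl 0.28 [316. 218.] [538.  25. 152.]
top spatula 0.71 [309. 274.] [387.  51.   3.]
```

View pics/top0.png

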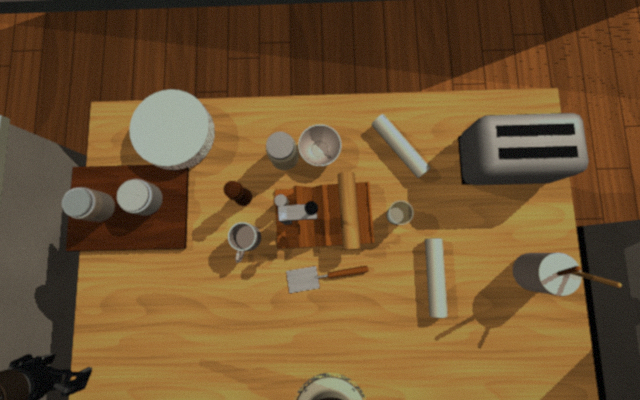

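View pics/scene0.png

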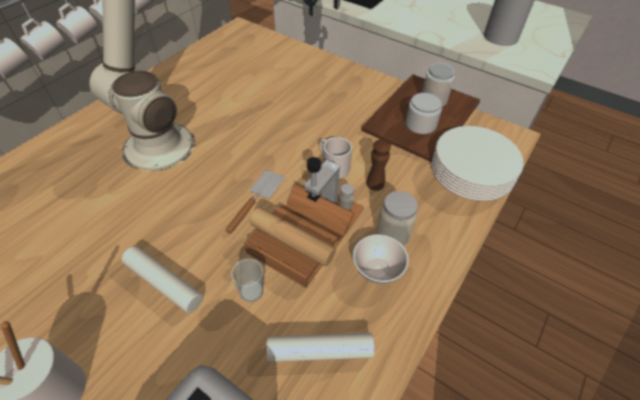

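The top view shows the wooden pin at about (349,210) on the deck, with the cradle at (322,215) and the knob at (311,208). White look-alikes are at (400,145) and (436,277). The tumbler is at (400,212), just behind the deck. Next I'll fit the pin and cradle.

Run:
```python
from h import *
for cam in("top","scene"):
    w=cloud(cam,np.load(f"{cam}0.npy")).reshape(-1,3); w=w[~np.isnan(w[:,0])]
    x,y,z=w.T
    m=(z>78)&(z<100)&(x>430)&(x<700)&(y>-130)&(y<-20)
    p=w[m]; c=p.mean(0); L=np.linalg.svd((p-c)[:,:2],full_matrices=False)[2][0]; t=(p-c)[:,:2]@L
    print(cam,"pin",c.round(1),"yaw",np.arctan(L[1]/L[0]).round(3),t.min().round(),t.max().round(),"mid",(c[:2]+L*(t.min()+t.max())/2).round(1),m.sum(),z[m].max())
    m=(z>30)&(z<52)&(x>400)&(x<720)&(y>-200)&(y<170)&~((y<-190))
    r=cv2.minAreaRect(w[m][:,:2].astype(np.float32)); print("cradle-ish",r)
    m=(z>5)&(z<60)&(x>430)&(x<680)&(y>-165)&(y<160); r=cv2.minAreaRect(w[m][:,:2].astype(np.float32)); print("cradle all",r)
    m=(z>222)&(z<240)&(abs(x-555)<40)&(abs(y-30)<40);print("knob",w[m].mean(0).round(1),m.sum(),w[m].min(0).round(),w[m].max(0).round())
    m=(z>140)&(z<158)&(abs(x-550)<80)&(abs(y-60)<80);print("bridge",w[m].mean(0).round(1),m.sum(),cv2.minAreaRect(w[m][:,:2].astype(np.float32)))
im=cv2.imread("pics/top0.png")[160:270,220:420]; cv2.imwrite("pics/topc.png",cv2.resize(im,None,fx=4,fy=4,interpolation=cv2.INTER_CUBIC))
```

```text
top pin [564.  -64.7  88.5] yaw 0.037 -111.0 108.0 mid [565.4 -64.7] 1212 97.39926405414644
cradle-ish ((596.0714111328125, -18.514144897460938), (252.98085021972656, 335.7601013183594), 2.1507062911987305)
cradle all ((554.7715454101562, -3.1648406982421875), (322.38250732421875, 247.26104736328125), 89.88936614990234)
knob [557.1  36.8 228.9] 148 [542.  21. 224.] [574.  53. 233.]
bridge [553.4  84.6 150.4] 466 ((555.5911865234375, 75.40255737304688), (40.161293029785156, 101.11083221435547), 0.30008888244628906)
scene pin [573.4 -73.   88. ] yaw 0.041 -115.0 104.0 mid [568.1 -73.2] 1465 96.77878129950466
cradle-ish ((596.6563720703125, -27.577285766601562), (253.37599182128906, 320.3341979980469), 1.7962726354599)
cradle all ((572.2930297851562, 4.6360626220703125), (297.6577453613281, 213.3553009033203), 89.03694152832031)
knob [560.2  32.1 228. ] 149 [543.  17. 222.] [575.  52. 232.]
bridge [561.1  69.8 149.3] 517 ((557.9888916015625, 73.93705749511719), (41.65419006347656, 104.20189666748047), 1.8047319650650024)
```

View pics/topc.png

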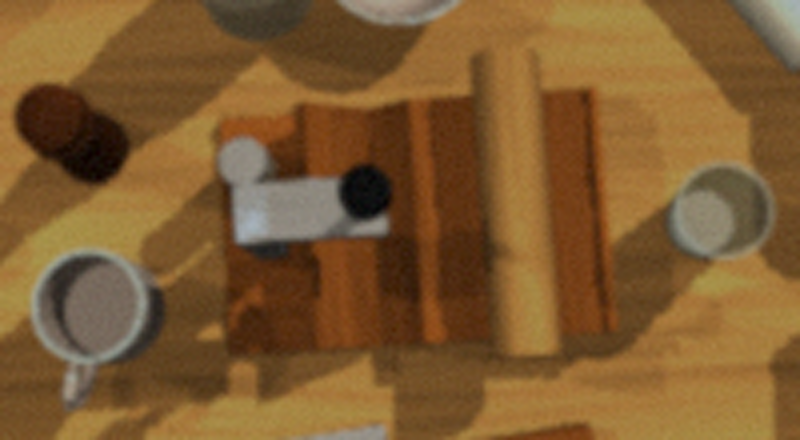

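```bash
cat >> h.py <<'E'
from scipy.spatial.transform import Rotation as R
def goto(pos,yaw,tilt=0):
    """fractions from present pose to world pos; tool down, tool x at world yaw (rad)"""
    s=arm.read_state(); r=R.from_quat(s["ee_rot"]); T=R.from_euler("z",yaw)*R.from_euler("x",np.pi)
    d=r.inv().apply(np.array(pos)-s["position"])/250; t=(r.inv()*T).as_rotvec()/np.pi
    print("t",round(s["clock"],2),"pos",np.round(s["position"],1),"F",np.round(s["contact_force"],1),"shift",d.round(4),"turn",t.round(4)); return d,t
E
python3 -c "
from h import *
goto([340,330,320],-np.pi/2); goto([566,-125,250],-np.pi/2)"
```

```text
t 1.3 pos [208.3 589.3 231.3] F [-0.6  0.  -0.6] shift [ 0.8424  0.8022 -0.3547] turn [-0.     -0.      0.3919]
t 1.3 pos [208.3 589.3 231.3] F [-0.6  0.  -0.6] shift [ 2.3012  2.2169 -0.0746] turn [-0.     -0.      0.3919]
```

>>> arm_command([
  [[0,0,-0.2],[0,0,0.0477]],
  [[0,0,-0.36],[0,0,0.0954]],
  [[0.1,0.1,-0.36],[0,0,0.143]],
  [[0.2,0.25,-0.36],[0,0,0.19]],
  [[0.3,0.4,-0.36],[0,0,0.238]],
])

```text
clock: 1.8
position: [245.8, 468.8, 321.2]
ee_rot: [0.855, -0.519, -0.0, -0.0]
contact_force: [-0.1, -0.5, 1.1]
gripper_width: 85.2
grasp_force: 0.0
```

```bash
python3 -c "
from h import *
goto([400,250,320],-np.pi/2); goto([566,-125,250],-np.pi/2)"
```

```text
t 1.8 pos [245.8 468.8 321.2] F [-0.1 -0.5  1.1] shift [ 1.0608 -0.1444  0.0046] turn [0.     0.     0.1523]
t 1.8 pos [245.8 468.8 321.2] F [-0.1 -0.5  1.1] shift [ 2.6981 -0.0431  0.2845] turn [0.     0.     0.1523]
```

>>> arm_command([
  [[0.2,0,0],[0,0,0.04]],
  [[0.4,0,0],[0,0,0.08]],
  [[0.6,0,0],[0,0,0.12]],
  [[0.8,0,0],[0,0,0.1523]],
  [[0.98,0,0],[0,0,0.1523]],
])

```text
clock: 2.3
position: [360.1, 251.0, 321.8]
ee_rot: [0.709, -0.706, -0.0, -0.001]
contact_force: [0.8, 1.0, 1.0]
gripper_width: 85.2
grasp_force: 0.0
```

```bash
python3 -c "
from h import *
goto([566,-125,320],-np.pi/2)"
```

```text
t 2.3 pos [360.1 251.  321.8] F [0.8 1.  1. ] shift [ 1.5074 -0.8173  0.0065] turn [-0.0003  0.0003  0.0013]
```

>>> arm_command([
  [[0.16,-0.09,0],[0,0,0]],
  [[0.33,-0.18,0],[0,0,0]],
  [[0.5,-0.27,0],[0,0,0]],
  [[0.67,-0.36,0],[0,0,0]],
  [[0.83,-0.45,0],[0,0,0]],
])

```text
clock: 2.8
position: [473.9, 44.2, 321.8]
ee_rot: [0.709, -0.705, 0.0, -0.001]
contact_force: [0.7, 0.6, -0.2]
gripper_width: 85.1
grasp_force: 0.0
```

>>> arm_command([
  [[0.16,-0.09,0],[0,0,0]],
  [[0.33,-0.18,0],[0,0,0]],
  [[0.5,-0.27,0],[0,0,0]],
  [[0.67,-0.36,0],[0,0,0]],
  [[0.67,-0.36,0],[0,0,0]],
])

```text
clock: 3.3
position: [565.8, -125.0, 319.6]
ee_rot: [-0.707, 0.707, 0.0, -0.001]
contact_force: [-0.1, 0.9, -1.7]
gripper_width: 85.9
grasp_force: 0.0
```

Run:
```python
from h import *
goto([566,-125,200],-np.pi/2)
im,d=arm.get_image("wrist"); cv2.imwrite("pics/w1.png",im); np.save("w1.npy",d)
print(np.round(arm.camera_info("wrist")["extrinsics"],2).tolist())
for q in("pin","plunger","cradle"):
    for r in arm.spot_in("wrist",q)[:2]: print(q,round(r["score"],2),np.round(r["position"]),np.round(world("wrist",d,*r["position"]),1))
w=cloud("wrist",d).reshape(-1,3); w=w[~np.isnan(w[:,0])]; x,y,z=w.T
m=(z>80)&(z<100)&(x>430)&(x<700)&(y>-110)&(y<-20)
if m.sum()>50:
    p=w[m];b=[(lo,np.median(p[(p[:,0]>lo)&(p[:,0]<lo+30)&(p[:,2]>86),1]).round(1),((p[:,0]>lo)&(p[:,0]<lo+30)).sum()) for lo in range(450,680,30)]; print(b,p[:,0].min(),p[:,0].max(),p[:,2].max())
m=(z>222)&(z<240)&(abs(x-555)<40)&(abs(y-30)<40);print("knob",m.sum(),w[m].min(0),w[m].max(0))
```

```text
t 3.3 pos [ 565.8 -125.   319.6] F [-0.1  0.9 -1.7] shift [-0.0006 -0.0017  0.4786] turn [ 0.0006 -0.0003 -0.0002]
[[-1.0, -0.0, -0.0, 564.31], [-0.0, 0.97, 0.26, -188.99], [0.0, 0.26, -0.97, 462.87], [0.0, 0.0, 0.0, 1.0]]
pin 0.62 [316. 208.] [566.1 -74.5  90.5]
pin 0.59 [172.  79.] [ 749.6 -234.9   50.2]
plunger 0.7 [324. 310.] [554.7  32.3 154.3]
plunger 0.51 [168. 244.] [803.4   9.6  15. ]
cradle 0.79 [323. 254.] [553.9  18.6  34.5]
[(450, np.float64(-69.1), np.int64(598)), (480, np.float64(-68.0), np.int64(735)), (510, np.float64(-66.7), np.int64(731)), (540, np.float64(-65.1), np.int64(729)), (570, np.float64(-64.3), np.int64(729)), (600, np.float64(-63.0), np.int64(734)), (630, np.float64(-61.5), np.int64(728)), (660, np.float64(-61.3), np.int64(308))] 454.42695969518127 673.844446878067 96.35795847614293Traceback (most recent call last):
  File "<stdin>", line 11, in <module>
    return umr_minimum(a, axis, None, out, keepdims, initial, where)
ValueError: zero-size array to reduction operation minimum which has no identity
```

View pics/w1.png

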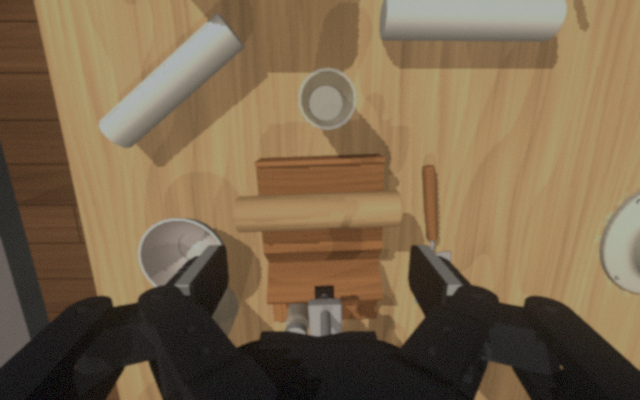

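The wrist view shows the pin at (318,211), parallel to the cradle edges. The open fingers are clear behind it and the tumbler is at (328,98). I'll descend behind the pin.

>>> arm_command([
  [[0,0,0.16],[0,0,-0.0127]],
  [[0,0,0.32],[0,0,-0.0127]],
  [[0,0,0.48],[0,0,-0.0127]],
  [[0,0,0.62],[0,0,-0.0127]],
  [[0,0,0.72],[0,0,-0.0127]],
])

```text
clock: 4.0
position: [562.9, -119.0, 139.7]
ee_rot: [0.724, -0.69, -0.001, 0.001]
contact_force: [-0.0, 0.1, 0.4]
gripper_width: 85.3
grasp_force: 0.0
```

>>> arm_command([
  [[0,0,0.1],[0,0,0]],
  [[0,0,0.2],[0,0,0]],
  [[0,0,0.28],[0,0,0]],
  [[0,0,0.34],[0,0,0]],
  [[0,0,0.37],[0,0,0]],
])

```text
clock: 4.5
position: [563.5, -119.2, 48.2]
ee_rot: [0.724, -0.69, -0.0, 0.0]
contact_force: [0.8, -0.3, 0.7]
gripper_width: 85.4
grasp_force: 0.0
```

Run:
```python
from h import *
goto([566,-40,48],-np.pi/2+.04)
im,d=arm.get_image("wrist"); cv2.imwrite("pics/w2.png",im)
w=cloud("wrist",np.load("w1.npy")) if 0 else cloud("wrist",d); w=w.reshape(-1,3); w=w[~np.isnan(w[:,0])]; x,y,z=w.T
for X in(500,600):
    print(X,[(Y,np.median(z[(abs(x-X)<8)&(abs(y-Y)<2.5)]).round(1)) for Y in range(-150,100,6) if ((abs(x-X)<8)&(abs(y-Y)<2.5)).sum()>3])
```

```text
t 4.5 pos [ 563.5 -119.2   48.2] F [ 0.8 -0.3  0.7] shift [-0.316  -0.025   0.0008] turn [0.0004 0.     0.0025]
500 [(-150, np.float64(-0.2)), (-144, np.float64(-0.4)), (-138, np.float64(36.7)), (-132, np.float64(130.4)), (-126, np.float64(115.8)), (-120, np.float64(116.0)), (-114, np.float64(119.7)), (-108, np.float64(117.9)), (-90, np.float64(42.0)), (-84, np.float64(41.9)), (-78, np.float64(90.5))]
600 [(-150, np.float64(-0.3)), (-144, np.float64(-0.3)), (-138, np.float64(-0.1)), (-132, np.float64(124.7)), (-126, np.float64(88.0)), (-120, np.float64(81.3)), (-114, np.float64(71.0)), (-108, np.float64(42.8)), (-102, np.float64(41.7)), (-96, np.float64(41.7)), (-90, np.float64(67.7)), (-84, np.float64(41.8)), (-78, np.float64(41.4))]
```

View pics/w2.png

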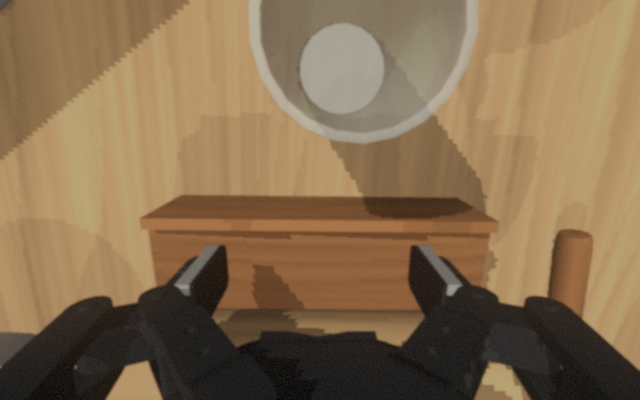

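The wrist view shows the fingers down behind the pin, with the lip level at row 228, so the tool is square to the cradle. Now a gentle approach, then the push.

>>> arm_command([
  [[-0.015,0,0],[0,0,0]],
  [[-0.03,0,0],[0,0,0]],
  [[-0.045,0,0],[0,0,0]],
  [[-0.06,0,0],[0,0,0]],
  [[-0.076,0,0],[0,0,0]],
])

```text
clock: 5.05
position: [563.9, -101.5, 49.5]
ee_rot: [0.723, -0.691, 0.001, -0.0]
contact_force: [0.4, -0.5, -0.1]
gripper_width: 85.7
grasp_force: 0.0
```

>>> arm_command([
  [[-0.016,0,0],[0,0,0]],
  [[-0.032,0,0],[0,0,0]],
  [[-0.05,0,0],[0,0,0]],
  [[-0.07,0,0],[0,0,0]],
  [[-0.09,0,0],[0,0,0]],
])

```text
clock: 5.55
position: [562.3, -78.9, 48.8]
ee_rot: [0.723, -0.691, -0.0, 0.0]
contact_force: [0.0, -0.8, 0.6]
gripper_width: 84.8
grasp_force: 0.1
```

Run:
```python
from h import *
goto([562,-38,48],-np.pi/2+.042)
im,d=arm.get_image("top"); 
w=cloud("top",d).reshape(-1,3); w=w[~np.isnan(w[:,0])]; x,y,z=w.T
for X in(462,475,650,664): 
    m=(abs(x-X)<8)&(z>60)&(z<100)&(y>-130)&(y<90); print(X,m.sum(),w[m].mean(0).round(1))
```

```text
t 5.55 pos [562.3 -78.9  48.8] F [ 0.  -0.8  0.6] shift [-0.1633 -0.0061  0.003 ] turn [0.     0.     0.0011]
462 94 [462.3 -42.2  86.2]
475 108 [475.  -43.1  86.9]
650 75 [651.6 -33.9  87.7]
664 93 [663.8 -35.7  87.3]
```

>>> arm_command([
  [[-0.03,0,0],[0,0,0]],
  [[-0.06,0,0],[0,0,0]],
  [[-0.09,0,0],[0,0,0]],
  [[-0.125,0,0],[0,0,0]],
  [[-0.16,0,0],[0,0,0]],
])

```text
clock: 6.1
position: [560.5, -38.5, 48.8]
ee_rot: [0.723, -0.691, -0.0, -0.0]
contact_force: [0.1, 0.5, 0.4]
gripper_width: 85.8
grasp_force: 0.1
```

Run:
```python
from h import *
goto([562,-33,48],-np.pi/2+.042)
for i in range(2):
  im,d=arm.get_image("top"); 
  w=cloud("top",d).reshape(-1,3); w=w[~np.isnan(w[:,0])]; x,y,z=w.T
  for X in(462,664): 
    m=(abs(x-X)<8)&(z>45)&(z<100)&(y>-130)&(y<90); print(X,m.sum(),w[m].mean(0).round(1),z[m].max())
```

```text
t 6.1 pos [560.5 -38.5  48.8] F [0.1 0.5 0.4] shift [-0.0216 -0.007   0.0032] turn [0.     0.     0.0011]
462 117 [462.7   3.5  83.8] 96.53181303562224
664 88 [663.7   4.6  87.1] 96.73197921632709
462 112 [462.8   8.2  83.9] 93.73082470430768
664 87 [663.7   8.9  86.8] 94.73200633049191
```

The pin is going over the edge. I'll back the hand away and let it settle.

>>> arm_command([
  [[0.06,0,0],[0,0,0]],
  [[0.14,0,0],[0,0,0]],
  [[0.22,0,0],[0,0,0]],
  [[0.22,0,-0.2],[0,0,0]],
  [[0.22,0,-0.4],[0,0,0]],
])

```text
clock: 6.7
position: [561.7, -96.2, 148.1]
ee_rot: [0.722, -0.692, -0.002, 0.002]
contact_force: [1.3, 0.4, 0.0]
gripper_width: 85.3
grasp_force: 0.0
```

>>> arm_command([
  [[0,0,-0.2],[0,0,0]],
  [[0,0,-0.4],[0,0,0]],
  [[0,0,-0.6],[0,0,0]],
  [[0,0,-0.7],[0,0,0]],
  [[0,0,-0.7],[0,0,0]],
], grip=0)

```text
clock: 7.2
position: [564.6, -95.5, 329.1]
ee_rot: [0.723, -0.691, 0.004, -0.003]
contact_force: [-0.0, 0.4, 0.2]
gripper_width: 12.3
grasp_force: 0.0
```

Run:
```python
from h import *
for i in range(2):
  im,d=arm.get_image("top"); cv2.imwrite("pics/t2.png",im)
  w=cloud("top",d).reshape(-1,3); w=w[~np.isnan(w[:,0])]; x,y,z=w.T
  for X in(462,664): 
    m=(abs(x-X)<8)&(z>45)&(z<100)&(y>-130)&(y<90); print(X,m.sum(),w[m].mean(0).round(1),z[m].max())
for cam in("wrist","scene"):
  im,d=arm.get_image(cam); cv2.imwrite(f"pics/{cam}3.png",im)
  for q in("plunger","stem","pin"):
    for r in arm.spot_in(cam,q)[:2]: print(cam,q,round(r["score"],2),np.round(r["position"]),np.round(world(cam,d,*r["position"]),1))
  w=cloud(cam,d).reshape(-1,3); w=w[~np.isnan(w[:,0])]; x,y,z=w.T
  m=(z>222)&(z<240)&(abs(x-555)<40)&(abs(y-30)<40);print("knob",m.sum(), w[m].mean(0) if m.any() else 0)
goto([557,35,260],-np.pi/2+.042)
```

```text
462 26 [463.2  14.4  62.1] 70.03974479891076<stdin>:6: RuntimeWarning: Mean of empty slice.
  ret = um.true_divide(
Traceback (most recent call last):
ValueError: zero-size array to reduction operation maximum which has no identity
```

Run:
```python
from h import *
for cam in("wrist","scene"):
  im,d=arm.get_image(cam); cv2.imwrite(f"pics/{cam}3.png",im)
  for q in("plunger","pin"):
    for r in arm.spot_in(cam,q)[:2]: print(cam,q,round(r["score"],2),np.round(r["position"]),np.round(world(cam,d,*r["position"]),1))
  w=cloud(cam,d).reshape(-1,3); w=w[~np.isnan(w[:,0])]; x,y,z=w.T
  m=(z>222)&(z<240)&(abs(x-555)<40)&(abs(y-30)<40);print("knob",m.sum(), w[m].mean(0) if m.any() else 0)
  for X in(462,500,600,664):
    m=(abs(x-X)<8)&(z>64)&(z<80)&(y>-40)&(y<60); print(X,m.sum(),w[m].mean(0).round(1) if m.any() else 0)
goto([557,35,260],-np.pi/2+.042)
```

```text
wrist plunger 0.83 [318. 315.] [555.8  19.2 219.1]
wrist pin 0.88 [316. 249.] [558.5  23.3  62.6]
wrist pin 0.85 [485.  13.] [ 359.9 -296.6   39.1]
knob 373 [555.99712306  27.18375674 224.82121548]
462 172 [461.8  30.7  66.3]
500 111 [497.6  31.4  66. ]
600 4 [606.9  28.9  65. ]
664 82 [661.7  39.   65.1]
scene plunger 0.83 [315. 167.] [569.1  22.7 226.7]
scene plunger 0.65 [398. 214.] [759.3  86.5 130.9]
scene pin 0.95 [320. 347.] [ 771.3 -242.3   46.5]
scene pin 0.83 [165. 279.] [ 397.9 -316.7   49.9]
knob 153 [560.55057967  31.93402806 227.89789516]
462 53 [462.6  29.2  68.7]
500 63 [500.2  28.8  68.3]
600 65 [600.   32.6  68.7]
664 71 [664.3  36.5  68.3]
t 7.55 pos [562.6 -94.5 322.2] F [0.7 0.2 0.2] shift [-0.5184 -0.0019  0.2488] turn [ 0.001  -0.      0.0011]
```

View pics/wrist3.png

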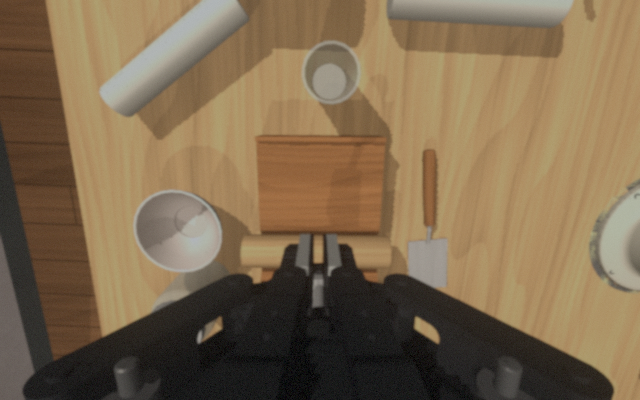

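The pin lies in the vee, parallel to it, with its centre line at y≈33. Now over the knob.

>>> arm_command([
  [[-0.15,0,0],[0,0,0]],
  [[-0.3,0,0],[0,0,0]],
  [[-0.44,0,0],[0,0,0]],
  [[-0.516,0,0],[0,0,0]],
  [[-0.516,0,0.12],[0,0,0]],
], grip=0)

```text
clock: 8.05
position: [559.4, 37.2, 296.8]
ee_rot: [0.724, -0.689, 0.003, -0.003]
contact_force: [1.0, 0.2, 0.3]
gripper_width: -0.2
grasp_force: 0.0
```

>>> arm_command([
  [[0,0,0.06],[0,0,0]],
  [[0,0,0.1],[0,0,0]],
  [[0,0,0.12],[0,0,0]],
  [[0,0,0.12],[0,0,0]],
  [[0,0,0.12],[0,0,0]],
])

```text
clock: 8.55
position: [557.7, 34.5, 264.5]
ee_rot: [0.723, -0.691, 0.0, -0.0]
contact_force: [0.6, -0.6, -0.2]
gripper_width: 0.1
grasp_force: 0.0
```

Run:
```python
from h import *
goto([557.5,34.5,240],-np.pi/2+.042); print(arm.read_state()["gripper_width"])
im,d=arm.get_image("scene"); c=im[90:260,230:430]; cv2.imwrite("pics/s4.png",cv2.resize(c,None,fx=4,fy=3.5,interpolation=cv2.INTER_CUBIC));
```

```text
t 8.55 pos [557.7  34.5 264.5] F [ 0.6 -0.6 -0.2] shift [-0.0002  0.0011  0.0982] turn [-0.0004 -0.      0.0011]
0.13159780763476617
```

View pics/s4.png

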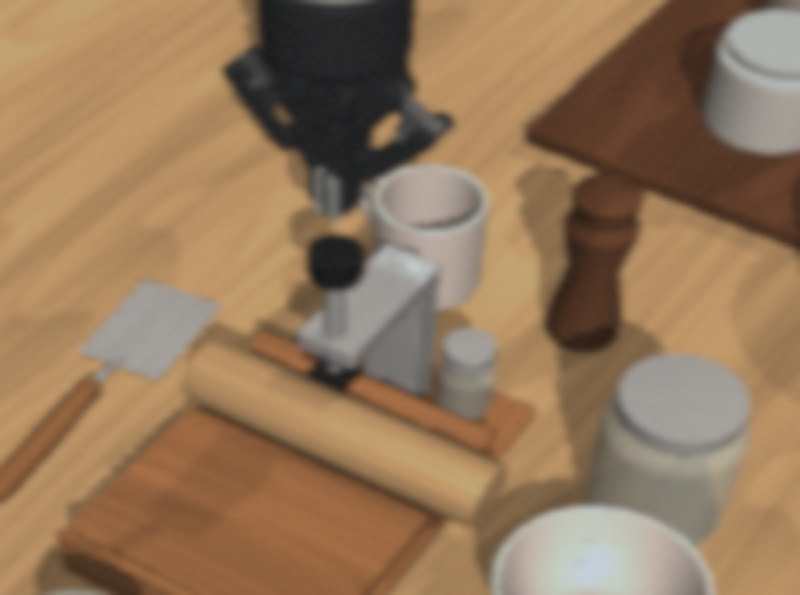

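The closed fingertips sit right above the knob (335,255 in the crop), and the pin rests in the vee.

>>> arm_command([
  [[0,0,0.04],[0,0,0]],
  [[0,0,0.08],[0,0,0]],
  [[0,0,0.1],[0,0,0]],
  [[0,0,0.12],[0,0,0]],
  [[0,0,0.132],[0,0,0]],
])

```text
clock: 9.1
position: [557.0, 34.5, 230.1]
ee_rot: [0.723, -0.691, -0.0, 0.0]
contact_force: [-0.1, 0.7, -0.0]
gripper_width: 0.2
grasp_force: 0.0
```

>>> arm_command([
  [[0,0,0.012],[0,0,0]],
  [[0,0,0.024],[0,0,0]],
  [[0,0,0.036],[0,0,0]],
  [[0,0,0.048],[0,0,0]],
  [[0,0,0.06],[0,0,0]],
])

```text
clock: 9.6
position: [557.3, 34.6, 216.0]
ee_rot: [0.723, -0.691, 0.0, -0.0]
contact_force: [-1.7, -0.5, 4.6]
gripper_width: 0.0
grasp_force: 2.2
```

>>> arm_command([
  [[0,0,0.012],[0,0,0]],
  [[0,0,0.024],[0,0,0]],
  [[0,0,0.036],[0,0,0]],
  [[0,0,0.048],[0,0,0]],
  [[0,0,0.06],[0,0,0]],
])

```text
clock: 10.1
position: [557.3, 34.6, 200.6]
ee_rot: [0.723, -0.691, 0.0, -0.0]
contact_force: [-1.2, 0.3, 3.4]
gripper_width: -0.0
grasp_force: 2.2
```

>>> arm_command([
  [[0,0,0.002],[0,0,0]],
  [[0,0,0.005],[0,0,0]],
  [[0,0,0.008],[0,0,0]],
  [[0,0,0.01],[0,0,0]],
  [[0,0,0.01],[0,0,0]],
])

```text
clock: 10.6
position: [557.3, 34.6, 198.3]
ee_rot: [0.723, -0.691, 0.0, -0.0]
contact_force: [-1.6, 0.3, 4.1]
gripper_width: 0.1
grasp_force: 1.8
```

>>> arm_command([
  [[0,0,0.002],[0,0,0]],
  [[0,0,0.004],[0,0,0]],
  [[0,0,0.006],[0,0,0]],
  [[0,0,0.006],[0,0,0]],
])

```text
clock: 11.0
position: [557.3, 34.6, 196.7]
ee_rot: [0.723, -0.691, 0.0, -0.0]
contact_force: [-0.5, -1.7, 3.5]
gripper_width: -0.1
grasp_force: 1.9
```

>>> arm_command([
  [[0,0,0.002],[0,0,0]],
  [[0,0,0.004],[0,0,0]],
  [[0,0,0.006],[0,0,0]],
  [[0,0,0.006],[0,0,0]],
])

```text
clock: 11.4
position: [557.3, 34.6, 195.5]
ee_rot: [0.723, -0.691, 0.0, -0.0]
contact_force: [-1.6, 0.1, 4.9]
gripper_width: 0.2
grasp_force: 2.5
```

>>> arm_command([
  [[0,0,0.002],[0,0,0]],
  [[0,0,0.004],[0,0,0]],
  [[0,0,0.006],[0,0,0]],
  [[0,0,0.006],[0,0,0]],
])

```text
clock: 11.8
position: [557.3, 34.6, 194.9]
ee_rot: [0.723, -0.691, 0.0, -0.0]
contact_force: [-2.9, -0.1, 7.9]
gripper_width: 0.2
grasp_force: 4.2
```

>>> arm_command([
  [[0,0,0.001],[0,0,0]],
  [[0,0,0.002],[0,0,0]],
  [[0,0,0.003],[0,0,0]],
  [[0,0,0.003],[0,0,0]],
])

```text
clock: 12.2
position: [557.3, 34.6, 194.6]
ee_rot: [0.723, -0.691, 0.0, -0.0]
contact_force: [-4.0, 0.5, 11.2]
gripper_width: 0.1
grasp_force: 5.2
```

>>> arm_command([
  [[0,0,0.001],[0,0,0]],
  [[0,0,0.002],[0,0,0]],
  [[0,0,0.002],[0,0,0]],
])

```text
clock: 12.5
position: [557.3, 34.6, 194.4]
ee_rot: [0.723, -0.691, 0.001, -0.0]
contact_force: [-4.8, 0.2, 11.8]
gripper_width: 0.5
grasp_force: 5.8
```

About 12 N, with contact felt near 195 mm. I'll let go, straight up.

>>> arm_command([
  [[0,0,-0.006],[0,0,0]],
  [[0,0,-0.02],[0,0,0]],
  [[0,0,-0.06],[0,0,0]],
  [[0,0,-0.16],[0,0,0]],
  [[0,0,-0.32],[0,0,0]],
])

```text
clock: 13.0
position: [555.9, 34.5, 270.9]
ee_rot: [0.723, -0.691, -0.002, 0.003]
contact_force: [0.4, 0.6, -0.4]
gripper_width: 0.0
grasp_force: 0.0
```

>>> arm_command([
  [[0.1,0,-0.1],[0,0,0]],
  [[0.25,0,-0.1],[0,0,0]],
  [[0.4,0,-0.1],[0,0,0]],
  [[0.4,0,-0.1],[0,0,0]],
  [[0.4,0,-0.1],[0,0,0]],
])

```text
clock: 13.5
position: [561.7, -65.9, 297.4]
ee_rot: [0.722, -0.691, -0.0, -0.0]
contact_force: [0.1, -0.1, -1.1]
gripper_width: -0.2
grasp_force: 0.0
```

Run:
```python
from h import *
goto([557.5,34.5,240],-np.pi/2+.042)
im,d=arm.get_image("scene"); c=im[90:260,230:430]; cv2.imwrite("pics/s5.png",cv2.resize(c,None,fx=4,fy=3.5,interpolation=cv2.INTER_CUBIC))
w=cloud("scene",d).reshape(-1,3); w=w[~np.isnan(w[:,0])]; x,y,z=w.T
m=(z>180)&(z<215)&(abs(x-557)<25)&(abs(y-34)<25);print("knob top",m.sum(),np.percentile(z[m],90) if m.any() else 0)
for X in(462,500,600,664):
    m=(abs(x-X)<8)&(z>64)&(z<80)&(y>-40)&(y<60); print(X,w[m].mean(0).round(1))
```

```text
t 13.5 pos [561.7 -65.9 297.4] F [ 0.1 -0.1 -1.1] shift [-0.4019 -0.0008  0.2299] turn [0.0001 0.0001 0.0005]
knob top 174 196.06139888113032
462 [462.7  28.1  68.4]
500 [499.9  29.5  68.1]
600 [600.1  33.   68.2]
664 [664.   35.9  68.2]
```

View pics/s5.png

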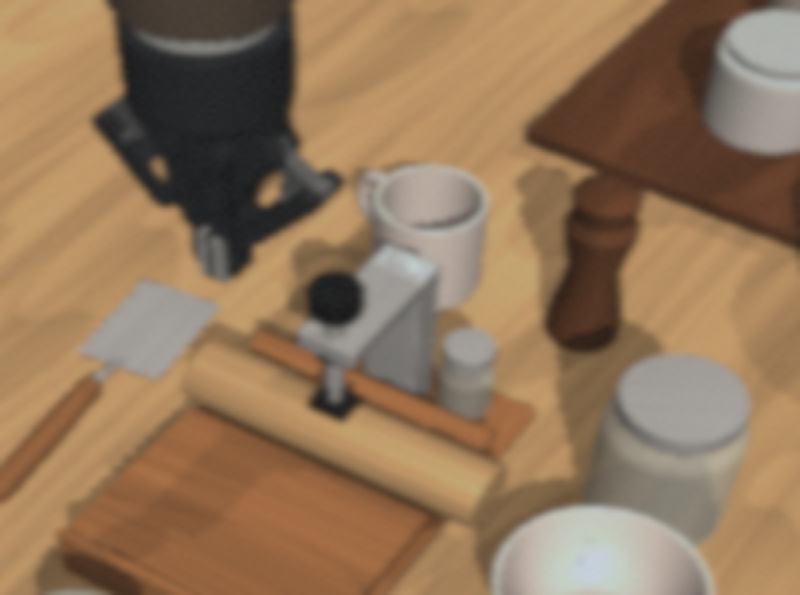

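The foot (335,400) now rests on the pin, the knob is down and has stayed there, and the hand is clear. The other things around it are as before.

```bash
python3 -c "
from bench import arm
print(arm.job_done())"
```

```text
the job is handed in; nothing more can be done
None
```

The pin was rolled into the vee and settled there, then clamped with about a 12 N push; the knob stayed down after I let go, and the job was handed in with the arm clear at about 13.5 s.

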